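Open the flavour bottle set out for this batch

TASK

One of the three flavour bottles in the rack has the open measuring cup standing just beyond it: open that bottle by pressing its safety cap down, twisting it counter-clockwise while pressed, and lifting it off. Finish while still holding the cap, upright and still, about 10 cm straight above the mouth of its bottle. Leave the other two bottles closed, and leave the cup, the jar and the carton where they stand.

Things in the scene. Friction and masses are not known exactly. Their poses are not given: they have to be found in the camera images.
- rack: Fixed steel bottle rack, 100 x 410 mm, turned up to 17 degrees. Origin: centre of its underside on the bench; y runs along the row, z up. It holds three like amber bottles at y = -130, 0, +130 mm, which cannot turn or lift: body 66 mm square, top at 92 mm above the bench, sloping shoulder to 108 mm, then a 24 mm thick neck to 140 mm.
- cap0: Grey ribbed push-and-turn cap of the bottle at the -y end: round, 48 mm across, 30 mm tall, 30 g. Origin: centre of its underside, z up. Closed: underside 122, top 152 mm above the bench, x axis within 6 degrees of the rack's. Locked while up: press down 5.5 to 8 mm (stop), keep it down, turn counter-clockwise from above. Past 58 degrees it lifts off; stop at about 125; 80 is right.
- mouth0 (a point): Centre of the neck's top rim of the bottle at the -y end, on the cap's axis, 140 mm above the bench (18 mm above the closed cap's underside, inside the cap). Its axes are the rack's.
- plug0 (a joint): Spring plug in the mouth of the bottle at the -y end, under the cap: 0 when the cap is up, grows in metres as the cap is pressed down (0.0055 and more: unlocked, 0.008: hard stop); about -0.001 with the cap off. It pushes up with 5 N at first, 11 N at the stop.
- cap1: Grey ribbed push-and-turn cap of the bottle at the middle: round, 48 mm across, 30 mm tall, 30 g. Origin: centre of its underside, z up. Closed: underside 122, top 152 mm above the bench, x axis within 6 degrees of the rack's. Locked while up: press down 5.5 to 8 mm (stop), keep it down, turn counter-clockwise from above. Past 58 degrees it lifts off; stop at about 125; 80 is right.
- mouth1 (a point): Centre of the neck's top rim of the bottle at the middle, on the cap's axis, 140 mm above the bench (18 mm above the closed cap's underside, inside the cap). Its axes are the rack's.
- plug1 (a joint): Spring plug in the mouth of the bottle at the middle, under the cap: 0 when the cap is up, grows in metres as the cap is pressed down (0.0055 and more: unlocked, 0.008: hard stop); about -0.001 with the cap off. It pushes up with 5 N at first, 11 N at the stop.
- cap2: Grey ribbed push-and-turn cap of the bottle at the +y end: round, 48 mm across, 30 mm tall, 30 g. Origin: centre of its underside, z up. Closed: underside 122, top 152 mm above the bench, x axis within 6 degrees of the rack's. Locked while up: press down 5.5 to 8 mm (stop), keep it down, turn counter-clockwise from above. Past 58 degrees it lifts off; stop at about 125; 80 is right.
- mouth2 (a point): Centre of the neck's top rim of the bottle at the +y end, on the cap's axis, 140 mm above the bench (18 mm above the closed cap's underside, inside the cap). Its axes are the rack's.
- plug2 (a joint): Spring plug in the mouth of the bottle at the +y end, under the cap: 0 when the cap is up, grows in metres as the cap is pressed down (0.0055 and more: unlocked, 0.008: hard stop); about -0.001 with the cap off. It pushes up with 5 N at first, 11 N at the stop.
- cup: Open steel measuring cup with a side handle, 68 mm across, 65 mm high. Origin: centre of its underside. It stands about 120 mm beyond the rack's centre line (on the side away from the robot), level within 15 mm along the rack with the one bottle that is to be opened.
- jar: Closed round glass jar, 62 mm across, 75 mm high, origin at the centre of its underside; stands beyond another bottle. Bystander.
- carton: Small closed cardboard box 60 x 75 x 50 mm, origin at the centre of its underside; stands beyond the remaining bottle. Bystander.
Mind the look-alikes: they are no part of the job. Leave any purple or red look-alike of the cap0 alone.

How it is judged:
By the outcome, as a careful person would: the job done as asked, in the order asked, and still so for the second after the job is handed in, while the arm keeps its last pose, push and grip.
It also fails if it takes over 38 s, if anything falls off the work surface, if the arm or the gripper's body presses on something with over 40 N, if the wrist force passes 120 N, or if a joint passes its speed limit or range.

ROBOT

A 7-joint arm with a two-finger parallel gripper is mounted at the origin on the work surface. World frame = base frame: x ahead of the robot, y to its left, z up, the work surface at z = 0. Lengths are in m, angles in rad, forces in N, time in s.
With the tool pointing down it reaches from about 0.4 to 0.9 m from the base axis. Payload 5.5 kg.
Tool frame: the origin (TCP) lies between the finger pads; the fingertips stand 8 mm ahead of it and the grasp point (between the pads) lies 11 mm behind it; z points along the fingers, y is the direction in which the jaws open and shut (so a half turn about z gives the same grasp; the last joint's range is limited). The gripper opens to 92 mm and grips with 3 to 60 N. Pads are 19 mm wide; open, the fingers measure 130 mm over their backs; the gripper's body (75 mm by 190 mm) begins 47 mm behind the grasp point.
Start: joints at [1.451, 0.501, -0.427, 1.55, 0.221, 1.138, -0.21], TCP at [0.243, -0.603, 0.235] pointing down, gripper open.
Joint ranges: [-2.88, 2.88], [-0.31, 2.03], [-1.54, 1.56], [0.2, 2.42], [-1.41, 4.55], [0.19, 2.02], [-2.57, 2.57]. Speed limits (rad/s): [2.57, 2.57, 3.14, 3.14, 3.14, 3.14, 3.14].

INTERFACE

Orientations are given as a unit quaternion [w, x, y, z].
In Python, from station import r gives the robot as it stands.
- The arm moves only by the tool drive_tool, never from a script. Its argument "motion" is a list of rows, each a list of 7 numbers: the shift along the tool's x, y, z in mm, then the turn, a rotation vector about the tool's x, y, z in degrees, then the finger opening in mm, from 0 to 91.8. In form: [[tx, ty, tz, wx, wy, wz, fingers], ...]. A call has 1 to 10 rows; each row shifts and turns the commanded pose from where the row before left it, along the tool's axes as they then stand; what a row does not reach is not made up. A row lasts 1/10 s, in which the tool goes at most 50 mm and 8.59 degrees, less where a joint would pass 70% of its speed; a pose out of reach is approached as far as the arm can. A call with a gripper value outside its range is refused whole. The fingers move at their own pace and stop on an object; "force" is the grip in N (left out, the last holds). Time passes only in rows, so rows that do not move let the fingers close. It gives the time, the measured TCP pose, the force and the opening at its end, in the units of the state.
- r.read_state(): the state, without advancing time (a new reading comes with each control period).
- r.snapshot(name): name is "scene" or "side" or "wrist"; returns a dict with "image" (480x640x3 uint8, blue, green, red), "fx", "fy", "cx", "cy" (pixels), "pose" (4x4, takes a point from camera to world coordinates). Camera axes: x right, y down, z forward; pixel columns grow to the right and rows downward; lengths in m; the calibration is good to about 2 mm. A picture is of the moment at which its call begins. There is no depth.
- r.close_job(): hands the job in, once; it reports no verdict.
The state is a dict: "t": time; "qpos": joint angles; "qvel": joint speeds; "joint_efforts": joint torques, N m; "tool_pos": TCP position; "orientation": TCP orientation; "wrist_force": force on the tool from outside, world axes, zero at the start; "wrist_torque": the same for the moment, N m; "opening": finger opening in m.
Only numpy, scipy, OpenCV 4.12 (cv2) and the standard library are available. Lean on these libraries where they do the work, as an engineer would, in place of code of your own. Each camera call takes 0.05 s, during which the arm holds its last target. There are 200 camera calls.

## Working session

There is one attempt and no reset: what is moved stays moved. The work goes in short steps, Python scripts to look and compute and a tool call to move; the robot and the scene stay as the last step left them, time stands still between calls to the robot, and variables do not carry over. Pictures are saved under pics/ and viewed, about 8 in all and at most 12, crops included, and the job is handed in when it is done.

Besides the shell and the picture viewer there is one more tool, called after ">>>" as a command line: name --pt "numbers of a row" for each row, then --argument value for the rest. drive_tool: Moves the arm, as the interface text tells. Its arguments: {"type":"object","properties":{"motion":{"type":"array"},"force":{"type":"number"}},"required":["motion"]}

```bash
mkdir -p pics; ls; python3 - <<'E'
from station import r
import cv2,numpy as np,json
s=r.read_state();print({k:np.round(v,4).tolist() for k,v in s.items()})
a=[]
for n in("scene","side"):
    p=r.snapshot(n);cv2.imwrite(f"pics/{n}0.png",p["image"]);print(n,p["fx"],p["fy"],p["cx"],p["cy"],np.round(p["pose"],4).tolist())
E
```

```text
pics
{'t': 0.0, 'qpos': [1.4512, 0.5018, -0.4268, 1.5514, 0.2208, 1.1383, -0.2103], 'qvel': [0.0006, -0.0003, 0.0, -0.0001, -0.0001, 0.0014, 0.0009], 'joint_efforts': [0.0005, -56.6604, -5.8162, -27.9116, -0.0688, 0.0308, 0.0002], 'tool_pos': [0.2425, -0.6024, 0.2337], 'orientation': [-0.0009, 0.9817, 0.1902, -0.0002], 'wrist_force': [0.0543, 0.1926, -0.1057], 'wrist_torque': [0.0092, -0.0057, 0.014], 'opening': 0.0924}
scene 454.82837261336755 454.82837261336755 316.69672197068667 233.06835994311837 [[-0.224, 0.5524, -0.8029, 1.1115], [0.9745, 0.1361, -0.1783, 0.0698], [0.0108, -0.8224, -0.5689, 0.5144], [0.0, 0.0, 0.0, 1.0]]
side 556.0542889502567 556.0542889502567 310.61697968913217 243.11327629212394 [[-0.7373, -0.403, 0.5422, -0.0021], [-0.6755, 0.4449, -0.588, 0.5522], [-0.0043, -0.7998, -0.6002, 0.7048], [0.0, 0.0, 0.0, 1.0]]
```

View pics/scene0.png

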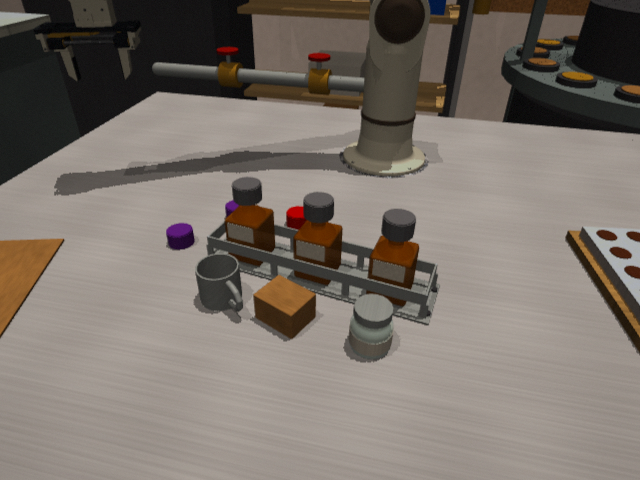

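View pics/side0.png

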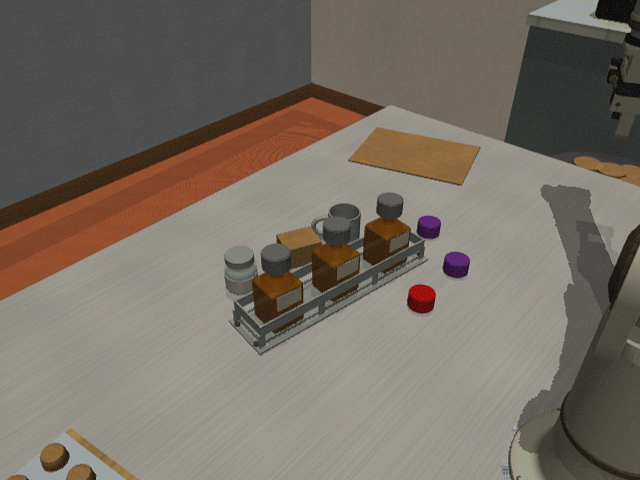

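The scene view shows three grey caps at about (247,186), (319,201) and (399,219). The cup is at (219,282), the carton at (285,305) and the jar at (372,325). The look-alikes are loose purple caps at (180,236) and (233,210) and a red one at (297,216), all on the bench, plus red valve handles in the background. In the side view the caps are at (390,200), (337,225) and (275,253).

```bash
cat > h.py <<'E'
import numpy as np
C={}
C["scene"]=(454.828,316.697,233.068,np.array([[-0.224,0.5524,-0.8029,1.1115],[0.9745,0.1361,-0.1783,0.0698],[0.0108,-0.8224,-0.5689,0.5144]]))
C["side"]=(556.054,310.617,243.113,np.array([[-0.7373,-0.403,0.5422,-0.0021],[-0.6755,0.4449,-0.588,0.5522],[-0.0043,-0.7998,-0.6002,0.7048]]))
def atz(c,u,v,z):
    f,cx,cy,P=C[c] if isinstance(c,str) else c
    d=P[:,:3]@[(u-cx)/f,(v-cy)/f,1];o=P[:,3]
    return o+d*(z-o[2])/d[2]
E
python3 - <<'E'
from h import *
import cv2
for c,pts in {"scene":[(247,186),(319,201),(399,219)],"side":[(390,200),(337,225),(275,253)]}.items():
    P=[atz(c,*p,.152) for p in pts]
    for p in P: print(c,np.round(p,4))
    d=P[2]-P[0];print("yaw",np.degrees(np.arctan2(-d[0],d[1])),np.linalg.norm(d))
    if c=="scene":
        y=d/np.linalg.norm(d);x=np.array([y[1],-y[0],0]);m=P[1]
for n,(u,v),z in [("cup",(219,267),.065),("carton",(285,290),.05),("jar",(373,307),.075)]:
    p=atz("scene",u,v,z);print(n,np.round(p,3),"rack x,y",np.round([(p-m)@x,(p-m)@y],3))
for n,(u,v) in [("cupS",(344,211)),]:
    p=atz("side",u,v,.065);print(n,np.round(p,3),"rack x,y",np.round([(p-m)@x,(p-m)@y],3))
a=cv2.imread("pics/scene0.png")[150:350,180:450];b=cv2.imread("pics/side0.png")[170:350,220:490]
cv2.imwrite("pics/crop.png",np.vstack([cv2.resize(a,None,fx=1.5,fy=1.5,interpolation=2),cv2.resize(b,None,fx=1.5,fy=1.5,interpolation=2)]))
E
```

```text
scene [ 0.4951 -0.1853  0.152 ]
scene [ 0.5135 -0.06    0.152 ]
scene [0.5356 0.0657 0.152 ]
yaw -9.176080039243269 0.2542232314812652
side [ 0.4783 -0.1854  0.152 ]
side [ 0.4987 -0.0585  0.152 ]
side [0.522 0.069 0.152]
yaw -9.757326869190551 0.2581418460110427
cup [ 0.605 -0.198  0.065] rack x,y [ 0.112 -0.122]
carton [ 0.616 -0.088  0.05 ] rack x,y [ 0.105 -0.012]
jar [0.647 0.048 0.075] rack x,y [0.115 0.127]
cupS [ 0.6   -0.203  0.065] rack x,y [ 0.108 -0.127]
```

View pics/crop.png

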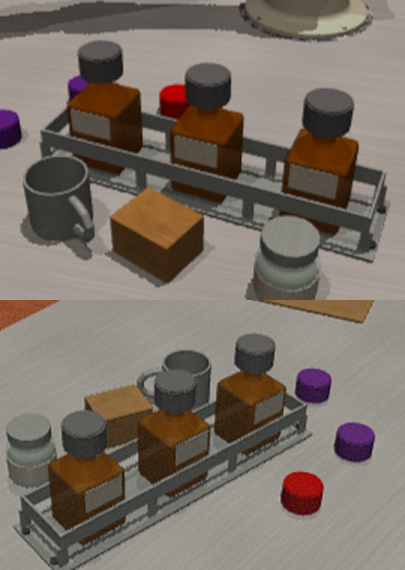

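Beyond the -y end bottle stands the cup, at rack y ≈ -125 mm, so the target is cap0 at about (0.480, -0.186). The carton is beyond the middle bottle and the jar beyond the +y one. The close crop confirms it: cap0 is the grey cap on the bottle at crop (100,60). The purple and red pieces are loose on the bench. I'll move above cap0 now.

>>> drive_tool --pt "20 -16 -4 0 0 0 91" --pt "37 -30 -4 0 0 0 91" --pt "37 -30 -4 0 0 0 91" --pt "37 -30 -4 0 0 0 91" --pt "37 -30 -4 0 0 0 91" --pt "37 -30 -4 0 0 0 91" --pt "37 -30 -4 0 0 0 91" --pt "37 -30 -4 0 0 0 91" --pt "37 -30 -4 0 0 0 91" --pt "20 -16 -4 0 0 0 91" --force 50

```text
t: 1.1
tool_pos: [0.4545, -0.2205, 0.275]
orientation: [-0.0, 0.981, 0.193, 0.0]
wrist_force: [-0.2, -0.2, -0.2]
opening: 0.0913
```

```bash
python3 - <<'E'
from station import r
import cv2,numpy as np
p=r.snapshot("wrist");cv2.imwrite("pics/w1.png",p["image"]);print(p["fx"],p["cx"],p["cy"],np.round(p["pose"],4).tolist())
s=r.read_state();print({k:np.round(v,4).tolist() for k,v in s.items() if k!='joint_efforts'})
E
```

```text
369.32679170841817 320.2833220267479 234.60378430965145 [[0.3782, -0.8871, -0.2645, 0.5266], [-0.9257, -0.3626, -0.1077, -0.1905], [-0.0004, 0.2856, -0.9583, 0.4248], [0.0, 0.0, 0.0, 1.0]]
{'t': 1.15, 'qpos': [0.9753, 0.2215, -0.6657, 1.8546, 0.1486, 1.114, -0.923], 'qvel': [0.0382, -0.0009, 0.0314, -0.0, 0.0024, -0.0129, 0.1067], 'tool_pos': [0.4566, -0.2174, 0.2759], 'orientation': [-0.0007, 0.9809, 0.1947, 0.0016], 'wrist_force': [1.7962, 3.2233, 0.563], 'wrist_torque': [0.2166, -0.0954, 0.0351], 'opening': 0.091}
```

View pics/w1.png

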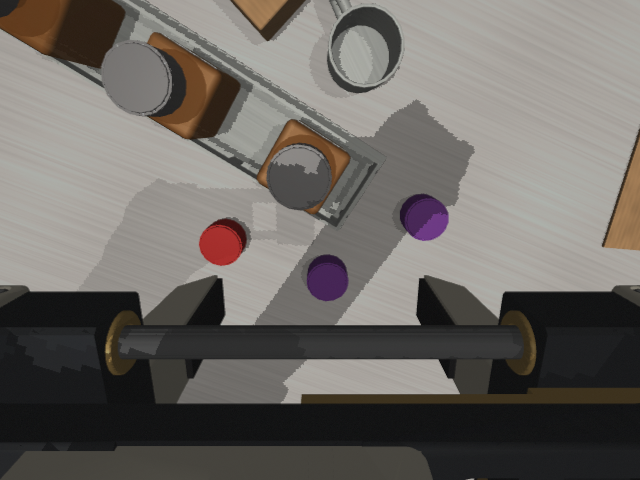

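The wrist view shows the cap0 top at about (299,175) and the cap1 top at (136,77). The cup is at (366,45), just beyond cap0. The loose purple caps (425,217), (327,278) and the red one (222,241) are left of the path.

```bash
python3 - <<'E'
from h import *
w=(369.327,320.283,234.604,np.array([[0.3782,-0.8871,-0.2645,0.5266],[-0.9257,-0.3626,-0.1077,-0.1905],[-0.0004,0.2856,-0.9583,0.4248]]))
for u,v in[(299,174),(136,77)]:print(np.round(atz(w,u,v,.152),4))
for u,v in[(247,182),(246.7,181)]:print('scene',np.round(atz("scene",u,v,.152),4))
from station import r
from scipy.spatial.transform import Rotation as R
import cv2
img=cv2.imread('pics/w1.png')
g=cv2.cvtColor(img[130:225,250:350],cv2.COLOR_BGR2HSV); 
m=((g[...,1]<40)&(g[...,2]>55)&(g[...,2]<130)).astype(np.uint8)
n,l,st,ce=cv2.connectedComponentsWithStats(m);i=1+np.argmax(st[1:,4]);print(st[i]+[250,130,0,0,0],ce[i]+[250,130])
s=r.read_state();q=s["orientation"];M=R.from_quat([q[1],q[2],q[3],q[0]]).as_matrix()
t=atz(w,299,174,.152);print(s["tool_pos"],"tool shift mm",np.round(M.T@(t-s["tool_pos"])*1000,1))
E
```

```text
[ 0.4884 -0.1891  0.152 ]
[ 0.5077 -0.0619  0.152 ]
scene [ 0.4821 -0.1901  0.152 ]
scene [ 0.4789 -0.1918  0.152 ]
[ 267  144   83   81 3467] [308.16354197 186.28295356]
[ 0.4566141  -0.21739601  0.2758621 ] tool shift mm [ 39.8 -13.9 124. ]
```

>>> drive_tool --pt "18 -7 20 0 0 0 91" --pt "18 -7 30 0 0 0 91" --pt "0 0 0 0 0 0 91" --pt "0 0 0 0 0 0 91"

```text
t: 1.55
tool_pos: [0.4803, -0.1986, 0.2242]
orientation: [-0.001, 0.982, 0.191, -0.001]
wrist_force: [0.1, -0.2, -0.1]
opening: 0.0909
```

```bash
python3 - <<'E'
from station import r
import cv2,numpy as np
p=r.snapshot("wrist");cv2.imwrite("pics/w2.png",p["image"]);print(p["fx"],p["cx"],p["cy"],np.round(p["pose"],4).tolist())
s=r.read_state();print({k:np.round(v,4).tolist() for k,v in s.items() if k!='joint_efforts'})
E
```

```text
369.32679170841817 320.2833220267479 234.60378430965145 [[0.3744, -0.8878, -0.2675, 0.553], [-0.9273, -0.3589, -0.1066, -0.1689], [-0.0014, 0.288, -0.9576, 0.3738], [0.0, 0.0, 0.0, 1.0]]
{'t': 1.6, 'qpos': [0.8948, 0.3129, -0.6589, 1.8781, 0.2226, 1.0247, -1.0456], 'qvel': [0.0126, -0.0197, 0.0007, -0.0131, 0.0003, -0.0034, -0.006], 'tool_pos': [0.4807, -0.1994, 0.2251], 'orientation': [0.0, 0.9818, 0.1901, -0.0002], 'wrist_force': [0.3909, -0.0321, -0.6074], 'wrist_torque': [-0.0256, -0.0047, 0.0027], 'opening': 0.0912}
```

View pics/w2.png

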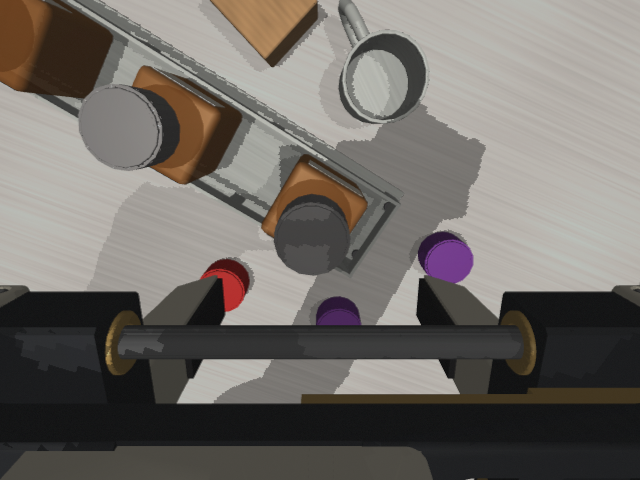

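The closer wrist view has the cap0 top circle centred at about (312,236), radius 38 px. Both fingers are clear of the cap, and the loose caps below are on the bench, well under finger height.

```bash
python3 - <<'E'
from h import *
from scipy.spatial.transform import Rotation as R
w=(369.327,320.283,234.604,np.array([[0.3744,-0.8878,-0.2675,0.553],[-0.9273,-0.3589,-0.1066,-0.1689],[-0.0014,0.288,-0.9576,0.3738]]))
t=atz(w,312,236,.152);M=R.from_quat([.9818,.1901,-.0002,0]).as_matrix()
print(t,M.T@(t-[.4807,-.1994,.2251])*1000, atz(w,120,127,.152))
E
```

```text
[ 0.48824359 -0.18911165  0.152     ] [10.86728779 -6.72356465 73.09624957] [ 0.50784676 -0.06216465  0.152     ]
```

>>> drive_tool --pt "9 -7.5 10 0 0 0 91" --pt "0 0 25 0 0 0 91" --pt "0 0 25 0 0 0 91" --pt "0 0 20 0 0 0 91" --pt "0 0 10 0 0 0 91" --pt "0 0 6 0 0 0 91" --pt "0 0 0 0 0 0 91" --pt "0 0 0 0 0 0 91"

```text
t: 2.4
tool_pos: [0.4873, -0.1889, 0.1298]
orientation: [0.001, 0.982, 0.19, 0.001]
wrist_force: [0.2, -0.4, 0.3]
opening: 0.0913
```

```bash
python3 - <<'E'
from station import r
import cv2,numpy as np
a=r.snapshot("side")["image"][130:310,280:520];b=r.snapshot("scene")["image"][90:270,150:390]
cv2.imwrite("pics/c3.png",np.hstack([cv2.resize(x,None,fx=1.6,fy=1.6,interpolation=2) for x in(a,b)]))
s=r.read_state();print({k:np.round(v,4).tolist() for k,v in s.items() if k!='joint_efforts'})
E
```

```text
{'t': 2.5, 'qpos': [0.8143, 0.4467, -0.6085, 1.9561, 0.3392, 0.8383, -1.166], 'qvel': [-0.0019, 0.0019, -0.0, 0.0042, 0.0003, -0.0013, -0.0006], 'tool_pos': [0.4873, -0.1887, 0.1298], 'orientation': [0.0006, 0.9818, 0.1902, 0.0007], 'wrist_force': [0.3143, 0.2918, 1.032], 'wrist_torque': [-0.0525, 0.0229, -0.0295], 'opening': 0.0911}
```

View pics/c3.png

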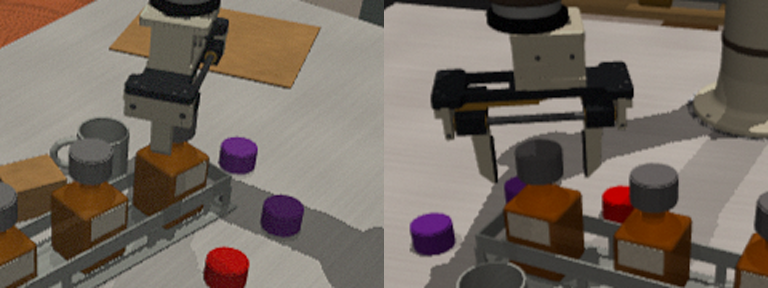

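The crops show the open fingers straddling cap0 (right crop at (540,160)), roughly centred and clear of the shoulder. I'll close the gripper.

>>> drive_tool --pt "0 0 0 0 0 0 44" --pt "0 0 0 0 0 0 44" --pt "0 0 0 0 0 0 40" --pt "0 0 0 0 0 0 40" --pt "0 0 0 0 0 0 40" --pt "0 0 0 0 0 0 40" --pt "0 0 0 0 0 0 40" --pt "0 0 0 0 0 0 40" --force 25

```text
t: 3.3
tool_pos: [0.4869, -0.189, 0.1288]
orientation: [0.0, 0.982, 0.19, 0.0]
wrist_force: [2.3, -2.9, -1.2]
opening: 0.0477
```

>>> drive_tool --pt "0 0.7 0 0 0 0 38" --pt "0 0 0 0 0 0 38" --pt "0 0 2 0 0 0 38" --pt "0 0 1.5 0 0 0 38" --pt "0 0 1.5 0 0 0 38" --pt "0 0 1.2 0 0 0 38" --pt "0 0 0 0 0 0 38" --pt "0 0 0 0 0 0 38" --force 50

```text
t: 4.1
tool_pos: [0.487, -0.189, 0.1233]
orientation: [0.0, 0.982, 0.19, -0.0]
wrist_force: [-1.9, -0.3, 9.4]
opening: 0.0477
```

```bash
cat > st.py <<'E'
from station import r
import numpy as np
s=r.read_state();print({k:np.round(v,4).tolist() for k,v in s.items() if k not in('joint_efforts','qvel')})
E
python3 st.py
```

```text
{'t': 4.1, 'qpos': [0.8096, 0.457, -0.603, 1.9595, 0.3476, 0.8279, -1.172], 'tool_pos': [0.487, -0.189, 0.1233], 'orientation': [0.0004, 0.9817, 0.1903, -0.0001], 'wrist_force': [-1.9407, -0.2879, 9.4234], 'wrist_torque': [-0.1496, 0.453, 0.003], 'opening': 0.0477}
```

>>> drive_tool --pt "0 0 1.4 0 0 0 38" --pt "0 0 0 0 0 0 38" --pt "0 0 0 0 0 -3 38" --pt "0 0 0 0 0 -5 38" --pt "0 0 0 0 0 -6 38" --pt "0 0 0 0 0 -6 38" --pt "0 0 0 0 0 0 38" --pt "0 0 0 0 0 0 38"

```text
t: 4.9
tool_pos: [0.4877, -0.1885, 0.1222]
orientation: [0.0, 0.934, 0.358, 0.001]
wrist_force: [-1.6, 0.8, 9.9]
opening: 0.0477
```

```bash
python3 st.py
```

```text
{'t': 4.9, 'qpos': [0.8701, 0.4798, -0.6829, 1.958, 0.4018, 0.8398, -0.869], 'tool_pos': [0.4877, -0.1885, 0.1222], 'orientation': [0.0003, 0.9336, 0.3582, 0.0006], 'wrist_force': [-1.6353, 0.7752, 9.9144], 'wrist_torque': [0.0572, 0.2671, -0.0196], 'opening': 0.0477}
```

The tool turned 20° with almost no reaction torque and the press force held at 9.9 N, so the cap is unlocked and turning. I'll carry on.

>>> drive_tool --pt "0 0 0 0 0 -6 38" --pt "0 0 0 0 0 -7 38" --pt "0 0 0 0 0 -7 38" --pt "0 0 0 0 0 -7 38" --pt "0 0 0 0 0 -7 38" --pt "0 0 0 0 0 -7 38" --pt "0 0 0 0 0 -7 38" --pt "0 0 0 0 0 -7 38" --pt "0 0 0 0 0 -5 38" --pt "0 0 0 0 0 0 38"

```text
t: 5.9
tool_pos: [0.4865, -0.1879, 0.1217]
orientation: [-0.001, 0.628, 0.778, -0.0]
wrist_force: [-3.9, 1.3, 9.4]
opening: 0.0475
```

```bash
python3 st.py
```

```text
{'t': 5.9, 'qpos': [1.0439, 0.5687, -0.9236, 1.9543, 0.5759, 0.9076, 0.035], 'tool_pos': [0.4865, -0.1879, 0.1217], 'orientation': [-0.0007, 0.6285, 0.7778, -0.0001], 'wrist_force': [-3.8727, 1.3205, 9.3609], 'wrist_torque': [0.2525, 0.6436, 0.0421], 'opening': 0.0475}
```

>>> drive_tool --pt "0 0 -2 0 0 0 38" --pt "0 0 -3 0 0 0 38" --pt "0 0 -4 0 0 0 38" --pt "0 0 -5 0 0 0 38" --pt "0 0 -6 0 0 0 38" --pt "0 0 -10 0 0 0 38" --pt "0 0 0 0 0 0 38"

```text
t: 6.6
tool_pos: [0.488, -0.1893, 0.1527]
orientation: [0.001, 0.63, 0.777, 0.0]
wrist_force: [0.0, 0.6, 0.1]
opening: 0.0481
```

```bash
python3 st.py; python3 - <<'E'
from station import r
import cv2,numpy as np
a=r.snapshot("side")["image"][130:310,280:520];b=r.snapshot("scene")["image"][90:270,150:390]
cv2.imwrite("pics/c4.png",np.hstack([cv2.resize(x,None,fx=1.6,fy=1.6,interpolation=2) for x in(a,b)]))
E
```

```text
{'t': 6.6, 'qpos': [1.0768, 0.5265, -0.9607, 1.9317, 0.5289, 0.9563, 0.0701], 'tool_pos': [0.488, -0.1893, 0.1527], 'orientation': [0.0013, 0.6298, 0.7767, 0.0004], 'wrist_force': [0.0277, 0.5878, 0.068], 'wrist_torque': [-0.0046, -0.1194, 0.0029], 'opening': 0.0481}
```

View pics/c4.png

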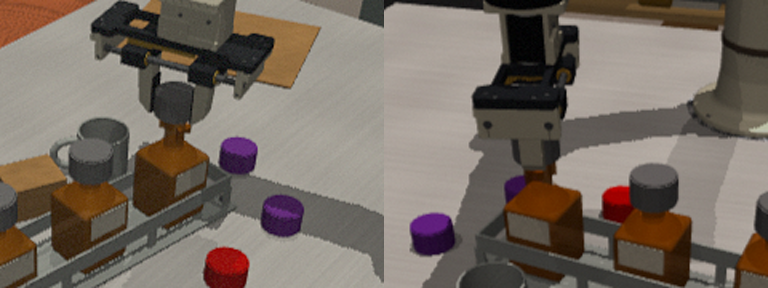

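The cap is off the bottle: it sits between the fingers and the bare neck shows below it (left crop at (176,130)). I'll lift the remaining 94 mm.

>>> drive_tool --pt "0 0 -8 0 0 0 38" --pt "0 0 -14 0 0 0 38" --pt "0 0 -16 0 0 0 38" --pt "0 0 -16 0 0 0 38" --pt "0 0 -16 0 0 0 38" --pt "0 0 -14 0 0 0 38" --pt "0 0 -7 0 0 0 38" --pt "0 0 -3 0 0 0 38" --pt "0 0 0 0 0 0 38" --pt "0 0 0 0 0 0 38"

```text
t: 7.7
tool_pos: [0.4864, -0.189, 0.2446]
orientation: [-0.0, 0.63, 0.777, -0.0]
wrist_force: [-0.9, -0.2, 0.1]
opening: 0.0474
```

>>> drive_tool --pt "0 0 0 0 0 0 38" --pt "0 0 0 0 0 0 38" --pt "0 0 0 0 0 0 38" --pt "0 0 0 0 0 0 38" --pt "0 0 0 0 0 0 38"

```text
t: 8.2
tool_pos: [0.4869, -0.189, 0.2451]
orientation: [-0.0, 0.63, 0.777, 0.0]
wrist_force: [0.2, -0.7, -1.3]
opening: 0.0477
```

```bash
python3 st.py; python3 - <<'E'
from station import r
import cv2,numpy as np
a=r.snapshot("side")["image"][80:350,220:480];b=r.snapshot("scene")["image"][70:340,170:430]
cv2.imwrite("pics/c5.png",np.hstack([cv2.resize(x,None,fx=1.5,fy=1.5,interpolation=2) for x in(a,b)]))
E
```

```text
{'t': 8.2, 'qpos': [1.1694, 0.4102, -1.0586, 1.8448, 0.3965, 1.1193, 0.1762], 'tool_pos': [0.4869, -0.189, 0.2451], 'orientation': [-0.0001, 0.6298, 0.7768, 0.0], 'wrist_force': [0.2096, -0.7157, -1.3008], 'wrist_torque': [0.024, -0.1082, 0.0362], 'opening': 0.0477}
```

View pics/c5.png

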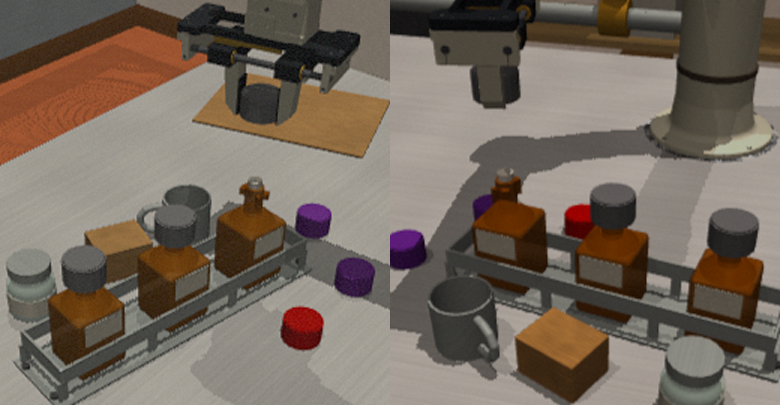

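The cap is held upright above the open mouth, whose spring plug shows at left crop (255,185). Cup, carton and jar look unmoved and the other two bottles are still capped. By the TCP the cap's underside is at 0.238 m, about 98 mm above the rim, so I'm handing in.

```bash
python3 -c "
from station import r
print(r.close_job())"
```

```text
the job is handed in; nothing more can be done
None
```

I opened the bottle at the -y end of the rack (cap0), which has the cup standing beyond it. I pressed the cap down about 7 mm at roughly 10 N, turned it 80° counter-clockwise while pressed, and lifted it off.

**Last checks:** at 8.2 s of the allowed 38 s, the cap was gripped (opening 47.7 mm, 50 N set) and upright. It was straight above the mouth within about 2 mm, with its underside about 98 mm above the rim. The pictures show the other two bottles still closed and the cup, jar and carton apparently unmoved.

**Disagreement:** the cameras differed by up to about 10 mm on where the cap was at first. I went with the wrist camera, and the light side forces during the grip and twist (under 4 N) bore that out. No check failed.

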